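# Sort two inspected weldments

## Robot

A 7-joint arm with a two-finger parallel gripper is mounted at the origin on the work surface. World frame = base frame: x ahead of the robot, y to its left, z up, the work surface at z = 0. Lengths are in m, angles in degrees, forces in N, time in s.
With the tool pointing down it reaches from about 0.425 to 0.875 m from the base axis. Payload 9.9 kg.
Tool frame: the origin (TCP) lies midway between the tips of the shut fingers; the grasp point (between the pads) lies 19 mm behind it; z points along the fingers, y is the line along which they close (so a half turn about z gives the same grasp; the last joint's range is limited). The gripper opens to 85 mm and grips with 20 to 120 N. Pads are 22 mm wide; open, the fingers measure 114 mm over their backs; the gripper's body (76 mm by 85 mm) begins 54 mm behind the grasp point. The pads swing forward as they close: fully open they stand 13 mm farther back than shut.
Start: joints at [-77.109, 32.985, 1.427, 82.34, -0.859, 64.687, -3.237], TCP at [0.205, 0.643, 0.231] pointing down, gripper open.
Joint ranges: [-157.87, 157.87], [-19.46, 123.44], [-87.15, 90], [11.01, 140.99], [-62.26, 242.26], [9.8, 113.94], [-161.44, 161.44]. Speed limits (degrees/s): [127.2, 127.2, 172.46, 172.46, 180, 180, 180].

## Interface

Orientations are given as a 3x3 rotation matrix whose columns are the frame's x, y, z axes.
In Python, from rig import manip gives the robot as it stands.
- The arm moves only by the shell command python3 -m handwheel 'ROWS' [OPENING] [FORCE]. ROWS is JSON, a list of rows, each a list of 6 numbers: the shift along the tool's x, y, z normalised to -1 to 1, where 1 is 200 mm, then the turn, a rotation vector about the tool's x, y, z normalised to -1 to 1, where 1 is 180 degrees. In form: [[x, y, z, rx, ry, rz], ...]. A call has 1 to 20 rows; each row is the pose to reach, as a shift and turn from the pose commanded when the call began, along the tool's axes at that moment, turning the shorter way round; what a row does not reach only later rows make up. A row lasts 1/10 s, in which the tool goes at most 50 mm and 8.59 degrees, less where a joint would pass 70% of its speed; a pose out of reach is approached as far as the arm can. A call with a number of a shift or a turn outside -1 to 1 is refused whole. A call with a gripper value outside its range is refused whole. OPENING is the finger opening in mm, from 0 to 85.4, set as the call begins (- or left out, the last holds). The fingers move at their own pace and stop on an object; FORCE is the grip in N (left out, the last holds). Time passes only in rows, so rows that repeat a pose let the fingers close. It gives the time, the measured TCP pose, the force and the opening at its end, in the units of the state.
- manip.read_state(): the state, without advancing time (a new reading comes with each control period).
- manip.get_image(name): name is "scene" or "side" or "wrist"; returns a dict with "img" (384x512x3 uint8, red, green, blue), "fx", "fy", "cx", "cy" (pixels), "position" and "attitude" of the camera in the world. Camera axes: x right, y up, looking along -z (the intrinsics and any distortion apply to the point x, -y, -z); pixel columns grow to the right and rows downward; lengths in m; the calibration is good to about 2 mm. A picture is of the moment at which its call begins. There is no depth.
- manip.sign_off(): hands the job in, once; it reports no verdict.
Trained networks look in the newest picture that a camera, given by its name, has taken for a name from the list of things; names that differ only in an ending like _2 or _b are one class to them, and where a whole thing is asked for, a point or a joint stands for the part that bears it (a point fixed in the world has none). Each returns a list of dicts, best first, with "p" (0 to 1); they miss things now and then, are a little off and sometimes report something else, mostly with a low value. They report only what shows in the picture. A call takes as long as a camera call. They do not tell look-alikes from the thing itself.
- manip.find_in(camera, query): "at" ([x, y, z] in m, in world coordinates, good to about 4 mm: the middle of the surface that is visible of it).
- manip.tip_of(camera, query): "at" ([x, y, z] in m, in world coordinates, good to about 4 mm: a listed point, or the origin of a listed thing).
The state is a dict: "time": time; "joints": joint angles; "dq": joint speeds; "effort": joint torques, N m; "ee_pos": TCP position; "ee_rot": TCP orientation; "wrist_force": force on the tool from outside, world axes, zero at the start; "moment": the same for the moment, N m; "width": finger opening in m.
Only numpy, scipy, OpenCV 4.12 (cv2) and the standard library are available. Lean on these libraries where they do the work, as an engineer would, in place of code of your own. Each camera call takes 0.05 s, during which the arm holds its last target. There are 200 camera calls.

## Task

First draw the locating pin out of the pinned bracket and park it in the notch at the side of the jig, pushed to the back of the notch so that it hangs upright by its collar. Then set the bracket with the round tag in the pass nest (round mark) and the bracket with the cross tag in the reject nest (cross mark), each lying flat on the nest's floor within the rim, either way round; set them down, do not drop them. Leave everything else on the table where it is.

Things in the scene. Friction and masses are not known exactly. Their poses are not given: they have to be found in the camera images.
- jig: fixed steel block 120 (x) x 190 (y) x 30 mm high. Origin: centre of its underside, on the table; z up. Two stations hold the brackets (origins at x = 0, y = +48 and -48, z = 30 mm) between 5 mm high strips; which bracket lies where varies. The pin is always at the +y station. An ear plate with an open notch sticks out beyond the +y end
- bore (a point): mouth of the 16 mm bore under the pinned (+y) bracket, in the jig's top face, 30 mm above the table; axis vertical, axes as the jig's
- notch (a point): parking place: the pin's origin belongs here. On the centre line of the notch, level with the top of the 8 mm thick ear plate, 42 mm above the table, free space below. Notch 18 mm wide (y); open mouth 37 mm from this point in +x, back wall 10 mm in -x; axes as the jig's
- pin: steel pin, 0.1 kg: shank 12 mm diameter, 34 mm long, below a collar 30 mm diameter, 5 mm thick; above it a round grip 18 mm diameter, 40 mm long. Origin: centre of the collar's underside, z up (grip from 5 to 45 mm). At the start it stands through the bracket's hole in the bore, collar on the bracket's base, 38 mm above the table
- bracket_disc: welded dark steel bracket, 0.35-0.65 kg, tagged with an aluminium round disc (32 mm) on its base at x = +31. Base 104 (x) x 56 (y) x 8 mm; upright web plate 10 (x) x 56 (y) mm across its middle (x = 0), top 53 mm above the underside: grip it across its 10 mm. 16 mm hole at x = -32. Origin: centre of the underside, z up. Starts on the jig, axes parallel to the jig's
- bracket_cross: welded dark steel bracket, 0.35-0.65 kg, tagged with an aluminium diagonal cross (32 mm) on its base at x = +31. Base 104 (x) x 56 (y) x 8 mm; upright web plate 10 (x) x 56 (y) mm across its middle (x = 0), top 53 mm above the underside: grip it across its 10 mm. 16 mm hole at x = -32. Origin: centre of the underside, z up. Starts on the jig, axes parallel to the jig's
- nest_pass: pass nest, a fixed grey tray, marked with a raised aluminium round disc (44 mm) on a plate beyond its +x end (at x = +92 mm). Inside 116 (x) x 68 (y) mm, floor 6 mm above the table, rim 18 mm, walls 6 mm. Origin: on the table under the tray's centre, x along the tray towards the mark, z up
- nest_reject: reject nest, a fixed grey tray, marked with a raised aluminium diagonal cross (44 mm) on a plate beyond its +x end (at x = +92 mm). Inside 116 (x) x 68 (y) mm, floor 6 mm above the table, rim 18 mm, walls 6 mm. Origin: on the table under the tray's centre, x along the tray towards the mark, z up
- tape_roll: roll of white tape lying flat, 96 mm diameter, 48 mm high; leave alone; origin under its centre
- tape_measure: yellow tape measure 68 x 34 x 62 mm; leave alone; origin under its centre
- nozzle: copper gas nozzle standing upright on the table just beyond the jig (+x side), 26 mm diameter, 45 mm high; leave alone; origin under its centre
- coupons: stack of small steel plates 54 x 98 x 28 mm; leave alone; origin under its centre
- hammer: hammer lying on the table, 260 mm long; leave alone; handle towards its -x
- marker: marker pen 16 x 110 x 14 mm lying before the jig (-x side), along the jig's y; leave alone; origin under its centre
Things that resemble listed ones, but are neither listed nor needed, are in the scene too. Leave any green or purple look-alike of the bracket_cross alone.

How it is judged:
By the outcome, as a careful person would: the job done as asked, in the order asked, and still so for the second after the job is handed in, with the robot touching nothing.
It also fails if it takes over 64 s, if anything falls off the work surface, if the arm or the gripper's body presses on something with over 40 N, if the wrist force passes 120 N, or if a joint passes its speed limit or range.

## Working session

There is one attempt and no reset: what is moved stays moved. The work goes in short steps, Python scripts to look and compute and a shell command to move; the robot and the scene stay as the last step left them, time stands still between calls to the robot, and variables do not carry over. Pictures are saved under pics/ and viewed, on a budget of 10 in all, crops included, one or two more only if the job needs it, and the job is handed in when it is done.

```bash
mkdir -p pics
cat > h.py <<'E'
import numpy as np, cv2
from rig import manip
def shot(n,f):
    d=manip.get_image(n); cv2.imwrite('pics/'+f,cv2.cvtColor(d['img'],cv2.COLOR_RGB2BGR)); return d
def ray(d,u,v,z):
    c=np.array([(u-d['cx'])/d['fx'],-(v-d['cy'])/d['fy'],-1.]); R=np.array(d['attitude']); p=np.array(d['position'])
    r=R@c; return p+r*(z-p[2])/r[2]
def proj(d,P):
    c=np.array(d['attitude']).T@(np.array(P)-d['position']); return d['cx']+d['fx']*c[0]/-c[2], d['cy']-d['fy']*c[1]/-c[2]
def to_tool(P):
    s=manip.read_state(); return np.array(s['ee_rot']).T@(np.array(P)-s['ee_pos'])/0.2
E
python3 - <<'E'
from h import *
a=shot('scene','a.png');b=shot('side','b.png')
for d in(a,b): print({k:(np.round(v,3).tolist() if k!='img' else 0) for k,v in d.items()})
im=np.hstack([cv2.imread('pics/a.png'),cv2.imread('pics/b.png')]);
s=manip.read_state();print(np.round(s['ee_rot'],3).tolist(),s['ee_pos'],s['time'],s['width'])
for c,d in(('scene',a),('side',b)):
  for q in['jig','bore','notch','pin','bracket_disc','bracket_cross','nest_pass','nest_reject']:
    for r in manip.tip_of(c,q)[:3]: print(c,q,np.round(r['at'],3),round(r['p'],2),np.round(proj(d,r['at'])))
E
```

```text
{'img': 0, 'fx': 387.647, 'fy': 387.647, 'cx': 257.287, 'cy': 191.907, 'position': [1.384, -0.063, 1.117], 'attitude': [[0.055, -0.782, 0.621], [0.998, 0.038, -0.04], [0.007, 0.623, 0.782]]}
{'img': 0, 'fx': 440.422, 'fy': 440.422, 'cx': 260.147, 'cy': 194.585, 'position': [0.085, -0.806, 0.989], 'attitude': [[0.859, 0.377, -0.346], [-0.511, 0.609, -0.606], [-0.018, 0.698, 0.716]]}
[[-0.953, 0.304, -0.0], [0.304, 0.953, -0.001], [-0.0, -0.001, -1.0]] [0.2049718  0.64270458 0.23051931] 0.1 0.08544076837719755
scene jig [ 0.509 -0.06   0.003] 0.84 [243. 194.]
scene jig [ 0.468 -0.015  0.037] 0.19 [255. 179.]
scene bore [ 0.469 -0.022  0.033] 0.88 [253. 181.]
scene notch [0.478 0.067 0.042] 0.57 [277. 180.]
scene pin [ 0.467 -0.014  0.036] 0.5 [255. 179.]
scene bracket_disc [ 0.498 -0.009  0.03 ] 0.68 [257. 187.]
scene bracket_disc [ 0.516 -0.101  0.028] 0.47 [231. 192.]
scene bracket_cross [ 0.309 -0.154 -0.001] 0.71 [217. 157.]
scene bracket_cross [ 0.351  0.094 -0.   ] 0.69 [281. 162.]
scene bracket_cross [ 0.516 -0.106  0.029] 0.67 [230. 192.]
scene nest_pass [ 0.485 -0.293  0.004] 0.72 [179. 192.]
scene nest_reject [ 0.467  0.279 -0.002] 0.64 [332. 183.]
side jig [ 0.508 -0.056 -0.001] 0.92 [259. 219.]
side jig [ 0.424 -0.087  0.002] 0.43 [240. 238.]
side bore [ 0.468 -0.02   0.029] 0.9 [241. 210.]
side notch [0.486 0.072 0.039] 0.68 [232. 187.]
side notch [ 0.501 -0.012  0.026] 0.46 [250. 205.]
side pin [ 0.472 -0.013  0.04 ] 0.52 [241. 206.]
side bracket_disc [ 0.498 -0.013  0.027] 0.58 [249. 205.]
side bracket_cross [ 0.52  -0.103  0.03 ] 0.9 [271. 221.]
side bracket_cross [ 0.312 -0.152 -0.002] 0.8 [215. 272.]
side bracket_cross [ 0.352  0.095 -0.   ] 0.55 [190. 208.]
side nest_pass [ 0.485 -0.295 -0.005] 0.71 [298. 282.]
side nest_reject [ 0.474  0.274 -0.004] 0.88 [201. 162.]
```

View pics/a.png

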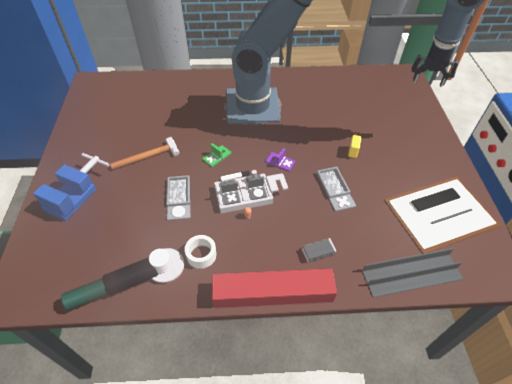

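View pics/b.png

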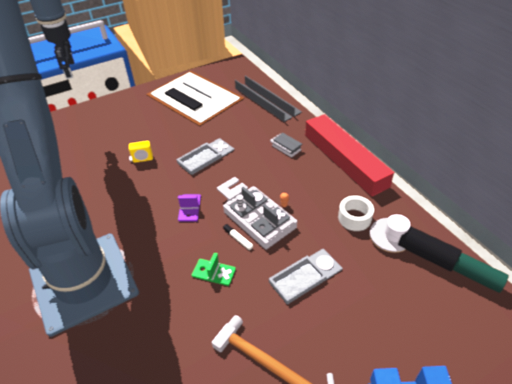

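```bash
python3 -m handwheel '[[-0.95,-1,-0.4,0,0,0],[-0.95,-1,-0.4,0,0,0],[-0.95,-1,-0.4,0,0,0],[-0.95,-1,-0.4,0,0,0],[-0.95,-1,-0.4,0,0,0],[-0.95,-1,-0.4,0,0,0],[-0.95,-1,-0.4,0,0,0]]' 60 60
python3 -m handwheel '[[-0.8,-0.5,0,0,0,-0.165],[-0.8,-0.5,0,0,0,-0.165],[-0.8,-0.5,0,0,0,-0.165],[-0.8,-0.5,0,0,0,-0.165],[-0.8,-0.5,0,0,0,-0.165],[-0.8,-0.5,0,0,0,-0.165]]'
python3 - <<'E'
from h import *
d=shot('wrist','w1.png'); s=manip.read_state();print(s['ee_pos'],np.round(s['ee_rot'],3).tolist(),s['time'],np.round(d['position'],3),np.round(d['attitude'],3).tolist(),d['fx'])
for q in['nest_reject','notch','bore','pin']:
    for r in manip.tip_of('wrist',q)[:2]: print(q,np.round(r['at'],4),round(r['p'],2),np.round(proj(d,r['at'])))
E
```

```text
time: 1.6
ee_pos: [0.3289, 0.3903, 0.3134]
ee_rot: [[-0.95, 0.311, 0.003], [0.311, 0.95, 0.001], [-0.003, 0.002, -1.0]]
wrist_force: [-0.0, -0.2, -0.6]
width: 0.0595
time: 2.2
ee_pos: [0.4482, 0.2499, 0.3112]
ee_rot: [[-0.979, -0.204, -0.0], [-0.204, 0.979, -0.0], [0.0, -0.0, -1.0]]
wrist_force: [-0.5, 1.3, 0.3]
width: 0.0603
[0.44717814 0.25152471 0.31114994] [[-0.978, -0.206, -0.0], [-0.206, 0.978, 0.001], [0.0, 0.001, -1.0]] 2.25 [0.376 0.234 0.454] [[-0.203, -0.937, -0.285], [0.979, -0.194, -0.059], [0.0, -0.291, 0.957]] 284.6062896805223
nest_reject [0.4693 0.276  0.0006] 0.87 [271. 170.]
notch [0.4822 0.0678 0.0411] 0.92 [131. 156.]
notch [0.7517 0.1816 0.0033] 0.55 [189. 305.]
pin [ 0.468  -0.0172  0.039 ] 0.79 [ 72. 134.]
pin [0.3086 0.3896 0.0011] 0.45 [369.  82.]
```

View pics/w1.png

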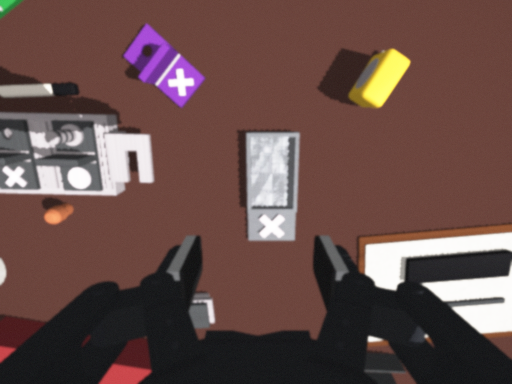

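```bash
python3 -m handwheel '[[0.1,-1,0,0,0,0],[0.1,-1,0,0,0,0],[0.1,-1,0,0,0,0],[0.1,-1,0,0,0,0],[0.1,-1,0,0,0,0],[0.1,-1,0,0,0,0]]'
python3 - <<'E'
from h import *
d=shot('wrist','w2.png'); s=manip.read_state();print(s['ee_pos'],np.round(s['ee_rot'],3).tolist(),s['time'])
for q in['jig','notch','bore','pin','bracket_disc','bracket_cross','nozzle']:
    for r in manip.tip_of('wrist',q)[:2]: print(q,np.round(r['at'],4),round(r['p'],2),np.round(proj(d,r['at'])))
im=cv2.imread('pics/w2.png'); cv2.imwrite('pics/w2c.png',cv2.resize(im[60:300,60:380],None,fx=2.5,fy=2.5,interpolation=3))
E
```

```text
time: 3.05
ee_pos: [0.4694, 0.0512, 0.3115]
ee_rot: [[-0.978, -0.207, 0.0], [-0.207, 0.978, 0.0], [-0.0, 0.0, -1.0]]
wrist_force: [-0.2, 0.4, -1.2]
width: 0.0601
[0.46932588 0.05250719 0.31135262] [[-0.978, -0.209, 0.0], [-0.209, 0.978, 0.001], [-0.0, 0.001, -1.0]] 3.1
jig [ 0.5063 -0.0583 -0.002 ] 0.88 [187. 162.]
jig [ 6.028e-01 -4.650e-02  2.000e-04] 0.54 [186. 218.]
notch [0.482  0.069  0.0416] 0.6 [268. 169.]
bore [ 0.471  -0.0144  0.0279] 0.71 [214. 149.]
pin [ 0.4661 -0.0165  0.0393] 0.64 [212. 147.]
pin [0.3081 0.389  0.0004] 0.55 [498.  96.]
bracket_disc [ 0.502  -0.0114  0.0286] 0.7 [213. 170.]
bracket_cross [0.3553 0.0905 0.0052] 0.86 [299.  85.]
bracket_cross [ 0.3093 -0.1569  0.0027] 0.78 [135.  11.]
nozzle [ 0.6031 -0.0436  0.0008] 0.49 [187. 219.]
nozzle [ 0.4666 -0.0175  0.0362] 0.18 [212. 147.]
```

View pics/w2c.png

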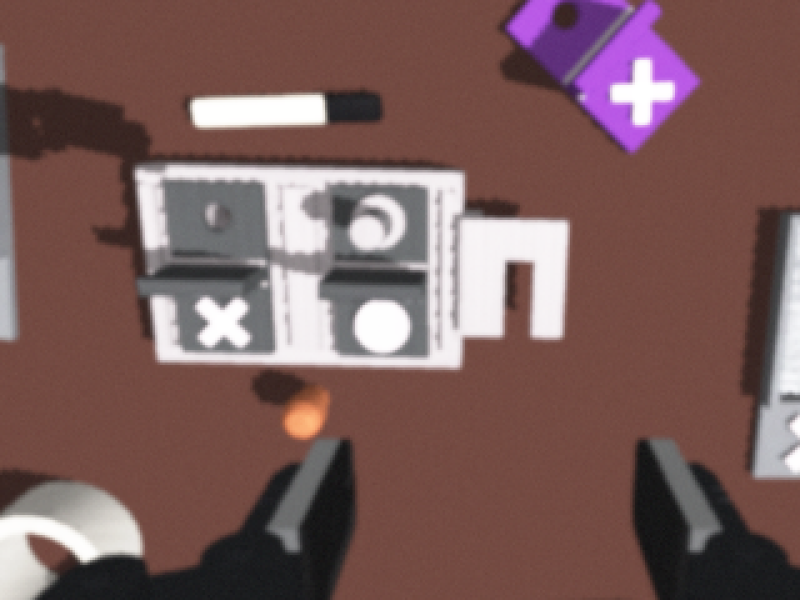

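Run:
```python
from h import *
d=manip.get_image('wrist')
f=lambda x,y,z: ray(d,60+x/2.5-.3,60+y/2.5-.3,z)
P={}
for n,x,y,z in[('TR',464,172,.03),('BR',462,368,.03),('BL',157,362,.03),('TL',137,165,.03),('eTR',569,221,.042),('eBR',564,340,.042),('nbackL',506,262,.042),('nbackR',533,262,.042),('nmL',505,338,.042),('nmR',532,338,.042),('disc',382,326,.04),('cross',222,322,.04),('collar',377,222,.043),('griptop',368,231,.083),('hole2',218,216,.038),('nozzletop',303,421,.045)]:
  P[n]=f(x,y,z);print(n,np.round(P[n],4))
a=lambda p,q:np.degrees(np.arctan2(*(P[q]-P[p])[1::-1]))
for p,q in[('TR','BR'),('eTR','eBR'),('nmL','nmR'),('nbackR','nmR'),('cross','disc'),('BL','BR'),('TL','TR'),('hole2','collar'),('collar','disc'),('hole2','cross')]: print(p,q,round(a(p,q),1),np.round(np.linalg.norm(P[p]-P[q]),4))
```

```text
TR [0.4316 0.0256 0.03  ]
BR [0.5507 0.0483 0.03  ]
BL [ 0.587  -0.1406  0.03  ]
TL [ 0.4674 -0.161   0.03  ]
eTR [0.4451 0.0907 0.042 ]
eBR [0.5158 0.1049 0.042 ]
nbackL [0.4762 0.0602 0.042 ]
nbackR [0.4729 0.0757 0.042 ]
nmL [0.522  0.0696 0.042 ]
nmR [0.5186 0.0857 0.042 ]
disc [ 0.5308 -0.0048  0.04  ]
cross [ 0.5485 -0.0999  0.04  ]
collar [ 0.4687 -0.0175  0.043 ]
griptop [ 0.4674 -0.0162  0.083 ]
hole2 [ 0.4855 -0.1092  0.038 ]
nozzletop [ 0.6005 -0.0423  0.045 ]
TR BR 10.8 0.1212
eTR eBR 11.4 0.0721
nmL nmR 102.1 0.0164
nbackR nmR 12.2 0.0468
cross disc 100.6 0.0968
BL BR 100.9 0.1923
TL TR 100.9 0.19
hole2 collar 100.4 0.0933
collar disc 11.6 0.0634
hole2 cross 8.4 0.0638
```

```bash
python3 -m handwheel '[[0.08,-0.34,0.2,0,0,0.006],[0.08,-0.34,0.4,0,0,0.006],[0.08,-0.34,0.6,0,0,0.006],[0.08,-0.34,0.8,0,0,0.006],[0.08,-0.34,0.8,0,0,0.006],[0.08,-0.34,0.8,0,0,0.006]]'
python3 - <<'E'
from h import *
d=shot('wrist','w3.png'); s=manip.read_state();print(s['ee_pos'],np.round(s['ee_rot'],3).tolist(),s['time'])
for q in['pin','bore','bracket_disc','notch']:
    for r in manip.tip_of('wrist',q)[:2]: print(q,np.round(r['at'],4),round(r['p'],2),np.round(proj(d,r['at'])))
E
```

```text
time: 4.1
ee_pos: [0.4681, -0.0186, 0.1518]
ee_rot: [[-0.982, -0.19, -0.001], [-0.19, 0.982, -0.0], [0.001, 0.0, -1.0]]
wrist_force: [-0.3, -0.7, 0.3]
width: 0.0606
[ 0.46898054 -0.01853144  0.15279544] [[-0.982, -0.19, 0.002], [-0.19, 0.982, 0.0], [-0.001, -0.0, -1.0]] 4.15
pin [ 0.4698 -0.0152  0.0393] 0.84 [261. 191.]
bracket_disc [ 0.5017 -0.015   0.0282] 0.79 [255. 218.]
notch [0.4818 0.0685 0.0407] 0.86 [344. 219.]
```

View pics/w3.png

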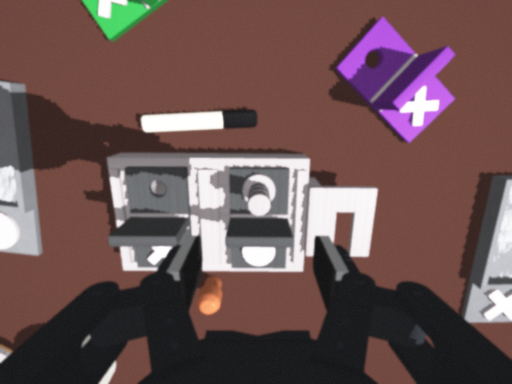

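```bash
python3 -m handwheel '[[0,0.01,0.2,0,0,0],[0,0.01,0.4,0,0,0],[0,0.01,0.52,0,0,0],[0,0.01,0.52,0,0,0],[0,0.01,0.52,0,0,0]]'
python3 -m handwheel '[[0,0,0,0,0,0],[0,0,0,0,0,0],[0,0,0,0,0,0],[0,0,0,0,0,0],[0,0,0,0,0,0],[0,0,0,0,0,0],[0,0,0,0,0,0]]' 0 60
```

```text
time: 4.85
ee_pos: [0.4681, -0.0168, 0.0482]
ee_rot: [[-0.982, -0.189, 0.0], [-0.189, 0.982, 0.0], [-0.0, -0.0, -1.0]]
wrist_force: [-0.2, -0.6, 0.4]
width: 0.06
time: 5.55
ee_pos: [0.4683, -0.0167, 0.0485]
ee_rot: [[-0.982, -0.189, 0.002], [-0.189, 0.982, 0.0], [-0.002, -0.0, -1.0]]
wrist_force: [-2.1, 0.3, 11.1]
width: 0.0167
```

```bash
python3 -m handwheel '[[0,0,-0.05,0,0,0],[0,0,-0.15,0,0,0],[0,0,-0.25,0,0,0],[0,0,-0.4,0,0,0],[0,0,-0.5,0,0,0],[0,0,-0.5,0,0,0]]'
python3 -m handwheel '[[-0.12,0.12,0,0,0,0],[-0.3,0.26,0,0,0,0],[-0.47,0.41,0,0,0,0],[-0.47,0.41,0,0,0,0],[-0.47,0.41,0,0,0,0]]'
python3 - <<'E'
from h import *
shot('side','s1.png');d=shot('wrist','w4.png'); s=manip.read_state();print(s['ee_pos'],s['time'],s['width'])
for c in('wrist','side'):
  for q in['pin','notch','bracket_disc']:
    for r in manip.tip_of(c,q)[:2]: print(q,np.round(r['at'],4),round(r['p'],2),np.round(proj(d,r['at'])))
im=cv2.imread('pics/s1.png')[110:290,150:350]; cv2.imwrite('pics/s1c.png',np.vstack([cv2.resize(im,(427,384)),]) if 0 else np.hstack([cv2.resize(im,(400,360)),cv2.resize(cv2.imread('pics/w4.png')[60:330,100:400],(400,360))]))
E
```

```text
time: 6.15
ee_pos: [0.4689, -0.0168, 0.1503]
ee_rot: [[-0.982, -0.189, 0.005], [-0.189, 0.982, 0.0], [-0.005, -0.001, -1.0]]
wrist_force: [0.3, 0.5, -0.7]
width: 0.0167
time: 6.65
ee_pos: [0.5439, 0.0825, 0.1464]
ee_rot: [[-0.981, -0.192, -0.002], [-0.192, 0.981, -0.0], [0.002, -0.0, -1.0]]
wrist_force: [-0.0, -0.5, -0.8]
width: 0.0164
[0.54331279 0.08051939 0.14679442] 6.75 0.016304779252681287
pin [0.5427 0.0839 0.1356] 0.91 [263. 236.]
notch [0.4811 0.0729 0.0462] 0.86 [262. 120.]
notch [ 0.5076 -0.0571 -0.0021] 0.5 [128. 119.]
bracket_disc [ 0.4995 -0.0145  0.0285] 0.61 [162. 121.]
pin [0.5462 0.0828 0.1361] 0.65 [260. 241.]
notch [0.5503 0.0842 0.1371] 0.27 [261. 249.]
bracket_disc [ 0.4976 -0.0128  0.0262] 0.77 [165. 119.]
```

View pics/s1c.png

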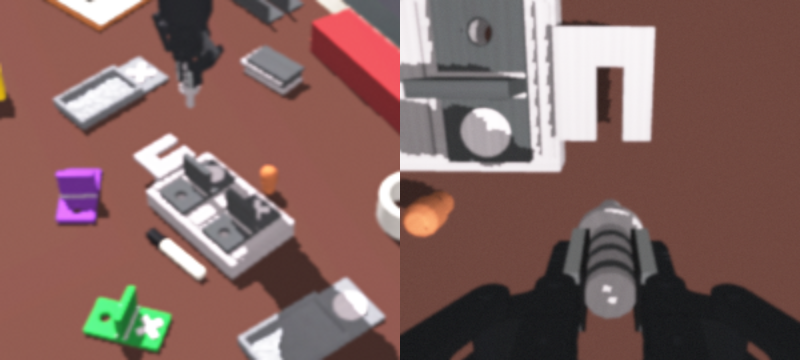

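Run:
```python
from h import *
d=manip.get_image('wrist');s=manip.read_state();print(s['ee_pos'],np.round(s['ee_rot'],3).tolist())
for u,v,z in[(256.6,110,.042),(256.6,164.8,.042),(100+(555-400)/1.3333,60+20,.042)]: 
  P=ray(d,u-.3,v-.3,z);print(np.round(P,4),np.round(to_tool(P)*200,1))
print(np.round(to_tool([.4844,.0699,.042])*200,1))
```

```text
[0.54418011 0.08111048 0.14743168] [[-0.982, -0.189, 0.0], [-0.189, 0.982, -0.0], [-0.0, -0.0, -1.0]]
[0.4749 0.0664 0.042 ] [ 70.8  -1.4 105.4]
[0.5206 0.0751 0.042 ] [ 24.3  -1.5 105.4]
[0.4581 0.0298 0.042 ] [ 94.3 -34.2 105.4]
[ 60.8   0.3 105.4]
```

```bash
python3 -m handwheel '[[0,-0.004,0.2,0,0,0],[0,-0.004,0.4,0,0,0],[0,-0.004,0.46,0,0,0],[0,-0.004,0.46,0,0,0],[0.08,-0.004,0.46,0,0,0],[0.15,-0.004,0.46,0,0,0],[0.15,-0.004,0.46,0,0,0]]'
python3 - <<'E'
from h import *
d=shot('wrist','w5.png');s=manip.read_state();print(s['ee_pos'],s['time'])
for q in['pin','notch']:
    for r in manip.tip_of('wrist',q)[:1]: print(q,np.round(r['at'],4),round(r['p'],2),np.round(to_tool(r['at'])*200,1))
E
python3 -m handwheel '[[0.05,0,0,0,0,0],[0.1,0,0,0,0,0],[0.15,0,0,0,0,0],[0.15,0,0,0,0,0]]'
```

```text
time: 7.8
ee_pos: [0.5143, 0.0747, 0.057]
ee_rot: [[-0.982, -0.189, 0.001], [-0.189, 0.982, 0.0], [-0.001, 0.0, -1.0]]
wrist_force: [0.5, 0.7, -0.1]
width: 0.0162
[0.51570769 0.07511985 0.05699258] 7.85
pin [0.5166 0.0729 0.0484] 0.84 [ 0.4 -2.4  8.5]
time: 8.35
ee_pos: [0.4835, 0.0689, 0.0552]
ee_rot: [[-0.982, -0.189, -0.002], [-0.189, 0.982, -0.0], [0.002, 0.0, -1.0]]
wrist_force: [1.0, 0.3, -0.9]
width: 0.0164
```

```bash
python3 -m handwheel '[[0.01,0,0,0,0,0],[0.015,0,0,0,0,0],[0.015,0,0,0,0,0]]'; python3 -m handwheel '[[0.0075,0,0,0,0,0],[0.0075,0,0,0,0,0]]'
```

```text
time: 8.65
ee_pos: [0.4828, 0.0689, 0.0553]
ee_rot: [[-0.982, -0.19, 0.0], [-0.19, 0.982, 0.0], [-0.0, 0.0, -1.0]]
wrist_force: [0.9, -0.6, -0.9]
width: 0.0165
time: 8.85
ee_pos: [0.481, 0.0685, 0.0552]
ee_rot: [[-0.982, -0.19, -0.0], [-0.19, 0.982, -0.0], [0.0, -0.0, -1.0]]
wrist_force: [-0.2, 0.4, -0.6]
width: 0.0165
```

```bash
python3 -m handwheel '[[0.005,0,0,0,0,0],[0.005,0,0,0,0,0]]';python3 -m handwheel '[[0.005,0,0,0,0,0],[0.005,0,0,0,0,0]]'
```

```text
time: 9.05
ee_pos: [0.4801, 0.0683, 0.0553]
ee_rot: [[-0.982, -0.19, -0.0], [-0.19, 0.982, -0.0], [0.0, -0.0, -1.0]]
wrist_force: [-0.2, -0.3, -0.9]
width: 0.0161
time: 9.25
ee_pos: [0.4793, 0.0682, 0.0553]
ee_rot: [[-0.982, -0.19, 0.0], [-0.19, 0.982, 0.0], [-0.0, -0.0, -1.0]]
wrist_force: [0.0, 0.2, -0.4]
width: 0.0159
```

```bash
python3 -m handwheel '[[0.005,0,0,0,0,0],[0.005,0,0,0,0,0]]';python3 -m handwheel '[[0.005,0,0,0,0,0],[0.005,0,0,0,0,0]]'
```

```text
time: 9.45
ee_pos: [0.479, 0.0682, 0.0554]
ee_rot: [[-0.982, -0.19, 0.002], [-0.19, 0.982, 0.0], [-0.002, -0.0, -1.0]]
wrist_force: [3.1, 0.5, -3.3]
width: 0.0166
time: 9.65
ee_pos: [0.4787, 0.0681, 0.0555]
ee_rot: [[-0.982, -0.19, 0.003], [-0.19, 0.982, 0.0], [-0.003, -0.0, -1.0]]
wrist_force: [5.2, 1.3, -4.2]
width: 0.0164
```

```bash
python3 -m handwheel '[[-0.007,0,0,0,0,0],[-0.007,0,0.008,0,0,0],[-0.007,0,0.013,0,0,0],[-0.007,0,0.013,0,0,0]]'
```

```text
time: 10.05
ee_pos: [0.4789, 0.0681, 0.0527]
ee_rot: [[-0.982, -0.189, 0.001], [-0.189, 0.982, 0.0], [-0.001, -0.0, -1.0]]
wrist_force: [4.4, 0.1, -0.1]
width: 0.0166
```

```bash
python3 -m handwheel '[[0,0,0.003,0,0,0],[0,0,0.005,0,0,0],[0,0,0.005,0,0,0]]'
```

```text
time: 10.35
ee_pos: [0.479, 0.0681, 0.0525]
ee_rot: [[-0.982, -0.189, 0.001], [-0.189, 0.982, 0.0], [-0.001, 0.0, -1.0]]
wrist_force: [1.5, -0.3, 12.3]
width: 0.0165
```

```bash
python3 -m handwheel '[[0,0,-0.003,0,0,0],[0,0,-0.003,0,0,0],[0,0,-0.003,0,0,0],[0,0,-0.003,0,0,0]]' 45; python3 -m handwheel '[[0,0,-0.15,0,0,0],[0,0,-0.3,0,0,0],[0,0,-0.5,0,0,0],[0,0,-0.7,0,0,0],[0,-0.2,-0.7,0,0,0],[0,-0.4,-0.7,0,0,0],[0,-0.4,-0.7,0,0,0]]'
python3 - <<'E'
from h import *
d=shot('wrist','w6.png');s=manip.read_state();print(s['ee_pos'],s['time'])
for q in['pin','notch','bracket_disc','bracket_cross']:
    for r in manip.tip_of('wrist',q)[:2]: print(q,np.round(r['at'],4),round(r['p'],2),np.round(proj(d,r['at'])))
E
```

```text
time: 10.75
ee_pos: [0.478, 0.068, 0.052]
ee_rot: [[-0.982, -0.19, -0.001], [-0.19, 0.982, -0.0], [0.001, 0.0, -1.0]]
wrist_force: [0.1, -0.8, -0.5]
width: 0.0448
time: 11.45
ee_pos: [0.494, -0.016, 0.1928]
ee_rot: [[-0.983, -0.183, 0.001], [-0.183, 0.983, -0.003], [-0.0, -0.003, -1.0]]
wrist_force: [0.1, 0.5, -0.9]
width: 0.045
[ 0.49357673 -0.01323483  0.19234531] 11.5
pin [0.4761 0.0688 0.0397] 0.71 [339. 176.]
notch [0.481  0.0702 0.0406] 0.77 [340. 181.]
bracket_disc [0.4784 0.066  0.0423] 0.74 [337. 178.]
bracket_disc [ 0.4984 -0.0138  0.0283] 0.63 [259. 180.]
bracket_cross [0.3552 0.0884 0.0038] 0.87 [378.  63.]
bracket_cross [ 0.5163 -0.107   0.0321] 0.79 [173. 181.]
```

View pics/w6.png

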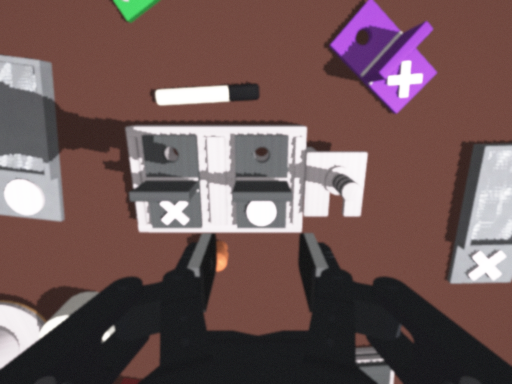

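Run:
```python
from h import *
d=manip.get_image('wrist');s=manip.read_state();print(s['ee_pos'],np.round(s['joints'],1))
for n,h,t in[('disc',(261,154.5),(261,213)),('cross',(171.5,154.5),(175,212.5))]:
  H=ray(d,*h,.038);T=ray(d,*t,.04);print(n,H,T,(H*31+T*32)/63,np.degrees(np.arctan2(*(T-H)[1::-1])),np.linalg.norm(T-H))
g=cv2.cvtColor(d['img'],cv2.COLOR_RGB2HSV)
w=((g[...,2]>215)&(g[...,1]<40)).astype('uint8')
n,l,st,c=cv2.connectedComponentsWithStats(w)
for i in range(1,n):
  if st[i,4]>150: print(c[i],st[i,4],ray(d,*c[i],.04))
```

```text
[ 0.49345055 -0.00935493  0.19201904] [-13.8  20.7  13.  112.6  -6.2  47.4 103.6]
disc [ 0.46791562 -0.01075886  0.038     ] [0.53133777 0.00177119 0.04      ] [ 0.50013004 -0.00439439  0.03901587] 11.17576678591257 0.06467898390218652
cross [ 0.48574513 -0.10271399  0.038     ] [ 0.54883704 -0.09166084  0.04      ] [ 0.51779182 -0.09709969  0.03901587] 9.936875048910439 0.06408401495707909
[12.19963031 72.59149723] 541 [ 0.43566091 -0.26030218  0.04      ]
[398.43782837  79.72329247] 571 [0.37118106 0.1054011  0.04      ]
[185.55234657  94.01263538] 1108 [ 0.42334096 -0.09489512  0.04      ]
[223.8951876  141.40252855] 2452 [ 0.46161252 -0.05083732  0.04      ]
[490.83758938 200.78209057] 2937 [0.46960886 0.24545637 0.04      ]
[338.48566514 175.0625    ] 1744 [0.4734492 0.0742247 0.04     ]
[ 16.90384615 195.39377289] 1092 [ 0.56168044 -0.26209769  0.04      ]
[215.05641234 212.1976461 ] 2464 [ 0.54006453 -0.04825442  0.04      ]
[310.03488372 199.19121447] 774 [0.50540415 0.05111366 0.04      ]
[167.02222222 211.29333333] 450 [ 0.54909283 -0.10045742  0.04      ]
[254.22838499 212.20228385] 613 [ 0.53183731 -0.00575867  0.04      ]
[480.41804511 266.59097744] 665 [0.54829387 0.26807169 0.04      ]
[ 21.23001725 331.92466935] 1739 [ 0.74753674 -0.26586907  0.04      ]
```

```bash
python3 -m handwheel '[[-0.03,-0.017,0,0,0,0.1],[-0.03,-0.017,0.1,0,0,0.2],[-0.03,-0.017,0.2,0,0,0.3],[-0.03,-0.017,0.3,0,0,0.4],[-0.03,-0.017,0.36,0,0,0.5],[-0.03,-0.017,0.36,0,0,0.5],[-0.03,-0.017,0.36,0,0,0.5],[-0.03,-0.017,0.36,0,0,0.5],[-0.03,-0.017,0.36,0,0,0.5],[-0.03,-0.017,0.36,0,0,0.5],[-0.03,-0.017,0.36,0,0,0.5],[-0.03,-0.017,0.36,0,0,0.5],[-0.03,-0.017,0.36,0,0,0.5]]'
python3 - <<'E'
from h import *
d=shot('wrist','w7.png');s=manip.read_state();print(s['ee_pos'],s['time'],np.round(s['joints'],1))
for q in['bracket_disc','bracket_cross','nest_pass']:
    for r in manip.tip_of('wrist',q)[:2]: print(q,np.round(r['at'],4),round(r['p'],2),np.round(proj(d,r['at'])))
print(np.round(to_tool([.5005,-.0115,.05]),3))
E
```

```text
time: 13.05
ee_pos: [0.5002, -0.0119, 0.1201]
ee_rot: [[-0.193, 0.981, -0.0], [0.981, 0.193, 0.0], [0.0, -0.0, -1.0]]
wrist_force: [0.2, 0.2, 0.5]
width: 0.045
[ 0.50026333 -0.01213024  0.12023227] 13.1 [-28.2  31.2  36.5 117.1 -28.3  40.5  37.4]
bracket_disc [ 0.5011 -0.0126  0.0288] 0.84 [257. 197.]
bracket_cross [ 0.5145 -0.1011  0.0328] 0.95 [253. 288.]
bracket_cross [0.3571 0.0902 0.004 ] 0.9 [108.  37.]
[0.005 0.002 0.352]
```

View pics/w7.png

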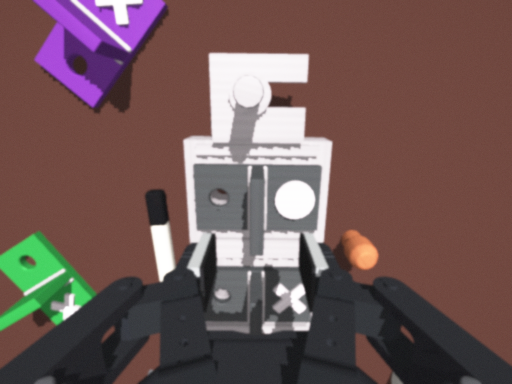

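```bash
python3 -m handwheel '[[0.005,0.002,0.15,0,0,0],[0.005,0.002,0.28,0,0,0],[0.005,0.002,0.35,0,0,0],[0.005,0.002,0.35,0,0,0],[0.005,0.002,0.35,0,0,0]]'; python3 -m handwheel '[[0,0,0,0,0,0],[0,0,0,0,0,0],[0,0,0,0,0,0],[0,0,0,0,0,0],[0,0,0,0,0,0],[0,0,0,0,0,0]]' 0 90; python3 -m handwheel '[[0,0,-0.02,0,0,0],[0,0,-0.06,0,0,0],[0,0,-0.12,0,0,0],[0,0,-0.3,0,0,0],[0,0,-0.5,0,0,0],[0,0,-0.65,0,0,0],[0,0,-0.65,0,0,0]]'
python3 - <<'E'
from h import *
s=manip.read_state();print(s['ee_pos'],s['time'])
print(np.round(to_tool([.485,-.294,.15]),3))
E
```

```text
time: 13.75
ee_pos: [0.5006, -0.0119, 0.0506]
ee_rot: [[-0.189, 0.982, -0.0], [0.982, 0.189, -0.0], [-0.0, -0.0, -1.0]]
wrist_force: [0.6, -0.7, -0.2]
width: 0.0451
time: 14.35
ee_pos: [0.5007, -0.0116, 0.0512]
ee_rot: [[-0.19, 0.982, 0.001], [0.982, 0.19, 0.0], [0.0, 0.001, -1.0]]
wrist_force: [-1.8, 0.2, 7.3]
width: 0.0087
time: 15.05
ee_pos: [0.5024, -0.0122, 0.1845]
ee_rot: [[-0.189, 0.982, 0.007], [0.982, 0.189, 0.001], [-0.001, 0.007, -1.0]]
wrist_force: [0.9, 0.5, -6.6]
width: 0.0088
[ 0.50239418 -0.01219718  0.18447677] 15.05
[-1.367 -0.353  0.171]
```

```bash
cat > fit.py <<'E'
from h import *
from scipy.optimize import minimize
def rect(a,b,z):
    t=np.linspace(-1,1,60);o=np.ones(60)
    return np.vstack([np.c_[a*t,b*o],np.c_[a*t,-b*o],np.c_[a*o,b*t],np.c_[-a*o,b*t]]),z
M=np.vstack([np.c_[p,np.full(len(p),z)] for p,z in(rect(.064,.040,.018),rect(.058,.034,.018))])
def fit(views,x0):
    def cost(q,det=False):
        c,s=np.cos(q[2]),np.sin(q[2]); W=M@np.array([[c,s,0],[-s,c,0],[0,0,1]])+[q[0],q[1],0]; tot=[]
        for d,D in views:
            C=(W-d['position'])@np.array(d['attitude']); u=d['cx']-d['fx']*C[:,0]/C[:,2]; v=d['cy']+d['fy']*C[:,1]/C[:,2]
            tot.append(np.minimum(cv2.remap(D,u.astype('f4')[None],v.astype('f4')[None],1,borderValue=6)[0],4).mean())
        return np.mean(tot)
    best=min((minimize(cost,[x0[0]+dx,x0[1]+dy,np.radians(y)],method='Nelder-Mead',options=dict(initial_simplex=[[x0[0]+dx+a,x0[1]+dy+b,np.radians(y)+e] for a,b,e in((0,0,0),(.005,0,0),(0,.005,0),(0,0,.08))])) for dx in(-.006,.006) for dy in(-.006,.006) for y in range(-25,30,8)),key=lambda r:r.fun)
    return np.round([*best.x[:2],np.degrees(best.x[2]),best.fun],4)
def dt(f):
    g=cv2.cvtColor(cv2.imread(f),cv2.COLOR_BGR2GRAY); g=cv2.resize(g,None,fx=2,fy=2,interpolation=2)
    D=cv2.distanceTransform(255-cv2.Canny(g,40,110),cv2.DIST_L2,5)/2
    return cv2.resize(D,None,fx=.5,fy=.5,interpolation=3)
E
python3 - <<'E'
from fit import *
A=manip.get_image('scene');B=manip.get_image('side')
W=dict(manip.get_image('wrist'));W.update(position=[.376,.234,.454],attitude=[[-.203,-.937,-.285],[.979,-.194,-.059],[0,-.291,.957]])
a,b,w=(A,dt('pics/a.png')),(B,dt('pics/b.png')),(W,dt('pics/w1.png'))
for n,x0 in(('pass',(.485,-.294)),('rej',(.47,.277))):
  for v in([a],[b],[a,b])+(([w],) if n=='rej' else ()): print(n,len(v),fit(v,x0))
# mark direction from scene/side images
for n,d in(('scene',A),('side',B)):
  for q in('nest_pass','nest_reject'):
    for r in manip.find_in(n,q)[:1]: print(n,q,np.round(r['at'],3))
E
```

```text
pass 1 [ 0.4841 -0.2947  3.2835  0.4653]
pass 1 [ 0.4782 -0.2993  3.4813  0.69  ]
pass 2 [ 0.4782 -0.2944  4.2336  0.6498]
rej 1 [ 0.478   0.2778 11.5847  0.4737]
rej 1 [ 0.4651  0.2775 11.276   0.5365]
rej 2 [ 0.4703  0.2772 11.5043  0.5395]
rej 1 [ 0.4655  0.2763 11.947   1.2831]
scene nest_pass [ 0.518 -0.291  0.01 ]
scene nest_reject [0.496 0.284 0.006]
side nest_pass [ 0.51  -0.296  0.003]
side nest_reject [0.483 0.28  0.001]
```

```bash
python3 -m handwheel '[[-0.1,-0.03,0,0,0,0],[-0.3,-0.08,0,0,0,0],[-0.5,-0.14,0,0,0,0],[-0.7,-0.19,0,0,0,0],[-0.9,-0.25,0,0,0,0],[-1,-0.275,0,0,0,0]]';python3 -m handwheel '[[-0.2,-0.08,0,0,0,0.039],[-0.4,-0.14,0,0,0,0.039],[-0.6,-0.19,0,0,0,0.039],[-0.8,-0.25,0,0,0,0.039],[-0.95,-0.275,0,0,0,0.039],[-1,-0.275,0,0,0,0.039],[-1,-0.275,0,0,0,0.039],[-1,-0.275,0,0,0,0.039],[-1,-0.275,0,0,0,0.039]]'
python3 - <<'E'
from fit import *
d=shot('wrist','w8.png');s=manip.read_state();print(s['ee_pos'],s['time'],np.round(s['ee_rot'],3).tolist(),s['width'])
for q in['nest_pass','bracket_disc']:
    for r in manip.tip_of('wrist',q)[:2]: print(q,np.round(r['at'],4),round(r['p'],2),np.round(proj(d,r['at'])))
f=fit([(d,dt('pics/w8.png'))],(.483,-.295));print(f)
im=cv2.imread('pics/w8.png');c,s_=np.cos(np.radians(f[2])),np.sin(np.radians(f[2]))
for p in M@np.array([[c,s_,0],[-s_,c,0],[0,0,1]])+[f[0],f[1],0]:
  u,v=proj(d,p);cv2.circle(im,(int(u+.5),int(v+.5)),0,(0,0,255),-1)
cv2.imwrite('pics/w8m.png',im)
E
```

```text
time: 16.0
ee_pos: [0.4828, -0.2228, 0.1799]
ee_rot: [[-0.185, 0.983, -0.001], [0.983, 0.185, -0.002], [-0.002, -0.001, -1.0]]
wrist_force: [-0.7, -0.1, -5.5]
width: 0.0088
time: 16.9
ee_pos: [0.4687, -0.4235, 0.1798]
ee_rot: [[-0.07, 0.998, -0.001], [0.998, 0.07, 0.002], [0.002, -0.0, -1.0]]
wrist_force: [-0.5, 0.3, -4.4]
width: 0.0087
[ 0.4688128  -0.42362324  0.18000307] 16.95 [[-0.07, 0.998, -0.0], [0.998, 0.07, 0.001], [0.001, -0.0, -1.0]] 0.008923980944354388
nest_pass [ 0.4837 -0.2955  0.0014] 0.58 [280.  53.]
bracket_disc [ 0.4698 -0.4268  0.1581] 0.84 [257. 234.]
[ 0.4844 -0.2945  3.7576  1.0583]
```

View pics/w8m.png

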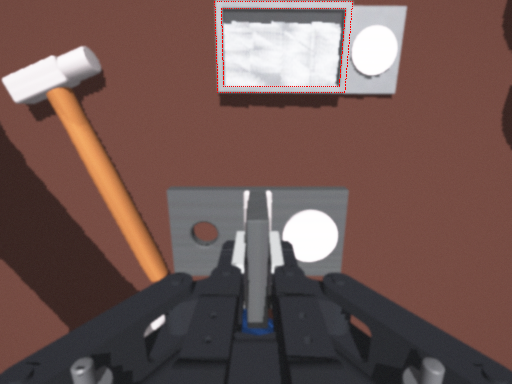

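Run:
```python
from h import *
d=manip.get_image('wrist');s=manip.read_state();zt=s['ee_pos'][2]-.021+.008
f=lambda u,v,z:to_tool(ray(d,u,v,z))*200
for u,v,z in[(168,188,zt),(347,188,zt),(171,276,zt),(343.5,276,zt),(309.5,236,zt+.002),(204,233,zt)]: print(np.round(f(u,v,z),1))
print(np.round(to_tool([.4842,-.295,0]),3),s['ee_pos'],np.round(s['joints'],1))
```

```text
[ 29.7 -49.9  13. ]
[29.7 51.9 13. ]
[-27.8 -53.3  13. ]
[-27.8  55.   13. ]
[ 0.7 31.8 11. ]
[  1.7 -30.9  13. ]
[0.639 0.122 0.902] [ 0.46869677 -0.42433015  0.1804168 ] [ 15.7  37.   38.4  94.  -26.1  58.3  66.4]
```

```bash
python3 -m handwheel '[[0.1,0.02,0,0,0,0],[0.3,0.06,0.1,0,0,0],[0.5,0.1,0.2,0,0,0],[0.634,0.119,0.3,0,0,0],[0.634,0.119,0.4,0,0,0],[0.634,0.119,0.5,0,0,0],[0.634,0.119,0.6,0,0,0],[0.634,0.119,0.65,0,0,0],[0.634,0.119,0.65,0,0,0]]'; python3 -m handwheel '[[0,0,0.03,0,0,0],[0,0,0.06,0,0,0],[0,0,0.08,0,0,0],[0,0,0.09,0,0,0],[0,0,0.1,0,0,0],[0,0,0.1,0,0,0]]'
```

```text
time: 18.0
ee_pos: [0.483, -0.2966, 0.0494]
ee_rot: [[-0.068, 0.998, -0.002], [0.998, 0.068, 0.001], [0.001, -0.001, -1.0]]
wrist_force: [-0.1, 0.2, -4.9]
width: 0.0085
time: 18.6
ee_pos: [0.4834, -0.2971, 0.0302]
ee_rot: [[-0.068, 0.998, -0.0], [0.998, 0.068, 0.0], [0.0, -0.0, -1.0]]
wrist_force: [-1.2, -0.4, -5.5]
width: 0.0087
```

```bash
python3 -m handwheel '[[0,0,0.005,0,0,0],[0,0,0.01,0,0,0],[0,0,0.013,0,0,0],[0,0,0.013,0,0,0]]'
```

```text
time: 19.0
ee_pos: [0.4834, -0.2971, 0.0277]
ee_rot: [[-0.068, 0.998, -0.0], [0.998, 0.068, -0.0], [0.0, -0.0, -1.0]]
wrist_force: [0.3, 0.8, -5.4]
width: 0.0088
```

```bash
python3 -m handwheel '[[0,0,0.003,0,0,0],[0,0,0.006,0,0,0],[0,0,0.006,0,0,0]]'
```

```text
time: 19.3
ee_pos: [0.4835, -0.2972, 0.0272]
ee_rot: [[-0.068, 0.998, 0.001], [0.998, 0.068, 0.0], [0.0, 0.001, -1.0]]
wrist_force: [-1.4, 1.9, 5.9]
width: 0.0084
```

```bash
python3 -m handwheel '[[0,0,0,0,0,0],[0,0,0,0,0,0],[0,0,0,0,0,0],[0,0,0,0,0,0]]' 45; python3 -m handwheel '[[0,0,-0.2,0,0,0],[0,0,-0.4,0,0,0],[0,0,-0.6,0,0,0],[0.2,0.05,-0.6,0,0,-0.039],[0.4,0.1,-0.6,0,0,-0.039],[0.6,0.15,-0.6,0,0,-0.039],[0.8,0.2,-0.6,0,0,-0.039],[0.945,0.237,-0.6,0,0,-0.039],[0.945,0.237,-0.6,0,0,-0.039],[0.945,0.237,-0.6,0,0,-0.039],[0.945,0.237,-0.6,0,0,-0.039]]'
python3 - <<'E'
from h import *
d=shot('wrist','w9.png');s=manip.read_state();print(s['ee_pos'],s['time'],np.round(s['ee_rot'],3).tolist())
for q in['bracket_cross','pin','notch']:
    for r in manip.tip_of('wrist',q)[:2]: print(q,np.round(r['at'],4),round(r['p'],2),np.round(proj(d,r['at'])))
g=cv2.cvtColor(d['img'],cv2.COLOR_RGB2HSV)
n,l,st,c=cv2.connectedComponentsWithStats(((g[...,2]>215)&(g[...,1]<40)).astype('uint8'))
for i in range(1,n):
  if st[i,4]>300: print(c[i],st[i,4],ray(d,*c[i],.04))
print(to_tool([.518,-.1055,.051]))
E
```

```text
time: 19.7
ee_pos: [0.4835, -0.2972, 0.0266]
ee_rot: [[-0.068, 0.998, 0.0], [0.998, 0.068, -0.0], [-0.0, 0.0, -1.0]]
wrist_force: [0.4, -0.6, -0.3]
width: 0.045
time: 20.8
ee_pos: [0.5176, -0.1065, 0.1467]
ee_rot: [[-0.188, 0.982, 0.0], [0.982, 0.188, -0.001], [-0.001, 0.0, -1.0]]
wrist_force: [0.5, -0.4, 0.4]
width: 0.0452
[ 0.51757915 -0.10675286  0.14665803] 20.85 [[-0.188, 0.982, 0.0], [0.982, 0.188, -0.001], [-0.001, 0.0, -1.0]]
bracket_cross [ 0.3079 -0.1567  0.0023] 0.81 [ 52. 189.]
bracket_cross [ 0.5133 -0.1056  0.032 ] 0.78 [252. 186.]
notch [ 0.5155 -0.1053  0.031 ] 0.74 [255. 186.]
[278.59883721   4.50775194] 516 [0.50648116 0.0417396  0.04      ]
[258.5856087  100.06538698] 19484 [ 0.50458942 -0.02908093  0.04      ]
[163.97998399 158.12409928] 1249 [ 0.43172502 -0.09264974  0.04      ]
[290.94845361 189.76730486] 679 [ 0.54832879 -0.10001278  0.04      ]
[ 71.39473684 217.69298246] 342 [ 0.35133494 -0.16560886  0.04      ]
[465.91111111 289.36646465] 2475 [ 0.74738816 -0.16993577  0.04      ]
[ 14.28091873 325.35865724] 566 [ 0.29126436 -0.30309375  0.04      ]
[0.00461553 0.00276861 0.47792196]
```

View pics/w9.png

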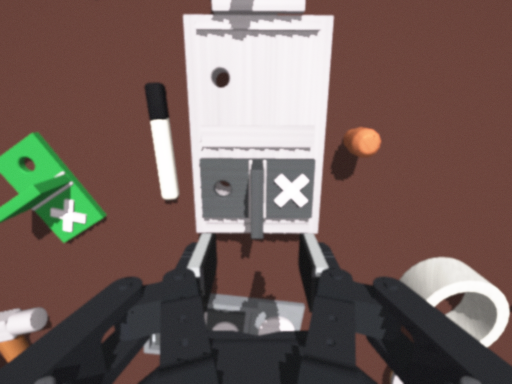

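```bash
python3 -m handwheel '[[0.005,0.002,0.2,0,0,0],[0.005,0.002,0.38,0,0,0],[0.005,0.002,0.478,0,0,0],[0.005,0.002,0.478,0,0,0],[0.005,0.002,0.478,0,0,0]]'; python3 -m handwheel '[[0,0,0,0,0,0],[0,0,0,0,0,0],[0,0,0,0,0,0],[0,0,0,0,0,0],[0,0,0,0,0,0],[0,0,0,0,0,0]]' 0 90; python3 -m handwheel '[[0,0,-0.02,0,0,0],[0,0,-0.06,0,0,0],[0,0,-0.12,0,0,0],[0,0,-0.3,0,0,0],[0,0,-0.5,0,0,0],[0,0,-0.65,0,0,0],[0,0,-0.65,0,0,0]]'
python3 - <<'E'
from h import *
s=manip.read_state();print(np.round(s['joints'],1))
print(np.round(to_tool([.50,.14,.18]),3))
E
```

```text
time: 21.5
ee_pos: [0.518, -0.1051, 0.0513]
ee_rot: [[-0.188, 0.982, -0.0], [0.982, 0.188, -0.0], [-0.0, -0.0, -1.0]]
wrist_force: [-0.2, -0.4, -0.1]
width: 0.045
time: 22.1
ee_pos: [0.5182, -0.1045, 0.0521]
ee_rot: [[-0.189, 0.982, 0.001], [0.982, 0.189, 0.0], [-0.0, 0.001, -1.0]]
wrist_force: [-2.9, 0.9, 9.1]
width: 0.0085
time: 22.8
ee_pos: [0.5199, -0.1052, 0.1852]
ee_rot: [[-0.189, 0.982, 0.007], [0.982, 0.189, -0.001], [-0.002, 0.006, -1.0]]
wrist_force: [1.0, -0.6, -6.8]
width: 0.0087
[-21.3  28.8  41.8 109.1 -24.6  50.9  43.7]
[1.223 0.134 0.024]
```

```bash
python3 -m handwheel '[[0.1,0.01,0,0,0,0],[0.3,0.03,0,0,0,0],[0.5,0.06,0,0,0,0],[0.7,0.08,0,0,0,0],[0.9,0.1,0,0,0,0],[1,0.12,0,0,0,0]]';python3 -m handwheel '[[0.15,0,0,0,0,0],[0.22,0,0,0,0,0],[0.22,0,0,0,0,0],[0.22,0,0,0,0,0],[0.22,0,0,0,0,0]]'
python3 - <<'E'
from fit import *
d=shot('wrist','w10.png');s=manip.read_state();print(s['ee_pos'],s['time'],np.round(s['ee_rot'],3).tolist(),s['width'])
for q in['nest_reject','bracket_cross']:
    for r in manip.tip_of('wrist',q)[:2]: print(q,np.round(r['at'],4),round(r['p'],2),np.round(proj(d,r['at'])))
f=fit([(d,dt('pics/w10.png'))],(.468,.277));print(f)
im=cv2.imread('pics/w10.png');c,s_=np.cos(np.radians(f[2])),np.sin(np.radians(f[2]))
for p in M@np.array([[c,s_,0],[-s_,c,0],[0,0,1]])+[f[0],f[1],0]:
  u,v=proj(d,p);cv2.circle(im,(int(u+.5),int(v+.5)),0,(0,0,255),-1)
cv2.imwrite('pics/w10m.png',im)
print(to_tool([f[0],f[1],0]))
E
```

```text
time: 23.4
ee_pos: [0.5019, 0.1009, 0.1797]
ee_rot: [[-0.194, 0.981, -0.003], [0.981, 0.194, 0.001], [0.002, -0.003, -1.0]]
wrist_force: [0.5, 0.6, -6.5]
width: 0.0087
time: 23.9
ee_pos: [0.4954, 0.1385, 0.1809]
ee_rot: [[-0.188, 0.982, -0.0], [0.982, 0.188, -0.001], [-0.001, -0.0, -1.0]]
wrist_force: [-0.1, 0.1, -4.7]
width: 0.0089
[0.4954395  0.13850409 0.18091733] 23.95 [[-0.188, 0.982, 0.0], [0.982, 0.188, -0.0], [-0.0, -0.0, -1.0]] 0.008214315397356883
nest_reject [0.4692 0.2755 0.0013] 0.58 [257.  38.]
bracket_cross [0.3527 0.0886 0.0061] 0.65 [129. 192.]
bracket_cross [0.4955 0.1367 0.1579] 0.63 [256. 231.]
[ 0.4741  0.2655 12.2281  2.0944]
[0.64234543 0.01371672 0.90474926]
```

View pics/w10m.png

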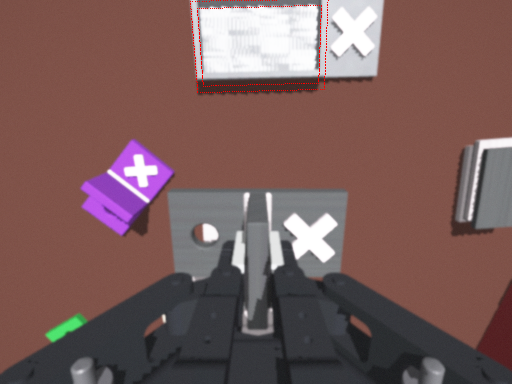

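```bash
python3 -m handwheel '[[-0.1,0,0,0,0,0],[-0.17,-0.05,0,0,0,0],[-0.17,-0.05,0,0,0,0],[-0.17,-0.05,0,0,0,0],[-0.17,-0.05,0,0,0,0]]'
python3 - <<'E'
from fit import *
d=shot('wrist','w11.png');s=manip.read_state();print(s['ee_pos'],s['time'],np.round(s['ee_rot'],3).tolist(),s['width'])
D=dt('pics/w11.png')
for x0 in((.468,.277),(.47,.28)):
  f=fit([(d,D)],x0);print(f)
im=cv2.imread('pics/w11.png');c,s_=np.cos(np.radians(f[2])),np.sin(np.radians(f[2]))
for p in M@np.array([[c,s_,0],[-s_,c,0],[0,0,1]])+[f[0],f[1],0]:
  u,v=proj(d,p);cv2.circle(im,(int(u+.5),int(v+.5)),0,(0,0,255),-1)
cv2.imwrite('pics/w11m.png',im)
print(to_tool([f[0],f[1],0])*200)
zt=s['ee_pos'][2]-.0215+.008
for u,v,z in[(168,189,zt),(347,189,zt),(310.5,237,zt+.002),(204,233,zt)]: print(np.round(to_tool(ray(d,u,v,z))*200,1))
E
```

```text
time: 24.55
ee_pos: [0.4918, 0.1048, 0.1809]
ee_rot: [[-0.19, 0.982, -0.0], [0.982, 0.19, 0.0], [0.0, 0.0, -1.0]]
wrist_force: [-0.8, 0.4, -6.5]
width: 0.0087
[0.49189621 0.10500043 0.18090784] 24.6 [[-0.19, 0.982, 0.0], [0.982, 0.19, 0.0], [0.0, 0.0, -1.0]] 0.008333605922143529
[ 0.4726  0.2718 12.0907  2.8605]
[ 0.4726  0.2718 12.0931  2.8606]
[167.36418635  12.73115531 180.96749102]
[ 28.5 -50.4  13.5]
[28.4 51.9 13.5]
[-0.8 32.3 11.5]
[  1.  -31.3  13.5]
```

View pics/w11m.png

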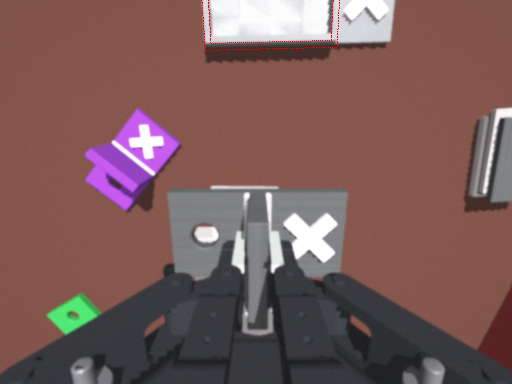

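```bash
python3 -m handwheel '[[0.15,0,0,0,0,0],[0.27,0,0,0,0,0],[0.27,0,0,0,0,0],[0.27,0,0,0,0,0],[0.27,0,0,0,0,0]]'
python3 - <<'E'
from fit import *
d=shot('wrist','w12.png');s=manip.read_state();print(s['ee_pos'],s['time'],np.round(s['ee_rot'],3).tolist(),s['width'])
D=dt('pics/w12.png')
f=fit([(d,D)],(.468,.277));print(f)
im=cv2.imread('pics/w12.png');c,s_=np.cos(np.radians(f[2])),np.sin(np.radians(f[2]))
for p in M@np.array([[c,s_,0],[-s_,c,0],[0,0,1]])+[f[0],f[1],0]:
  u,v=proj(d,p);cv2.circle(im,(int(u+.5),int(v+.5)),0,(0,0,255),-1)
cv2.imwrite('pics/w12m.png',im)
print(to_tool([f[0],f[1],0])*200)
E
```

```text
time: 25.1
ee_pos: [0.4818, 0.1571, 0.1809]
ee_rot: [[-0.189, 0.982, 0.0], [0.982, 0.189, -0.0], [-0.0, 0.0, -1.0]]
wrist_force: [0.0, -0.8, -5.9]
width: 0.0087
[0.48187165 0.15690464 0.18097373] 25.15 [[-0.189, 0.982, 0.0], [0.982, 0.189, -0.0], [-0.0, 0.0, -1.0]] 0.008467274557352572
[ 0.4714  0.2779 12.0525  1.1837]
[120.86723947  12.5259421  180.92880319]
```

View pics/w12m.png

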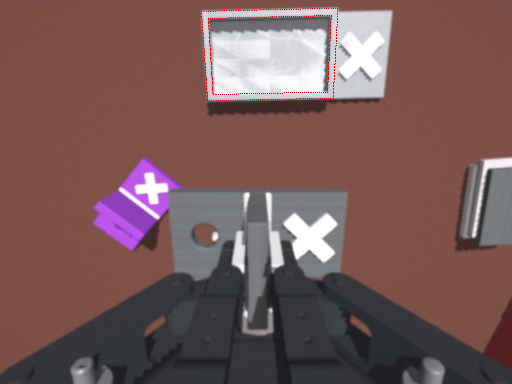

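```bash
python3 -m handwheel '[[0.1,0.01,0,0,0,0],[0.3,0.03,0.1,0,0,-0.006],[0.5,0.05,0.2,0,0,-0.006],[0.604,0.06,0.3,0,0,-0.006],[0.604,0.06,0.4,0,0,-0.006],[0.604,0.06,0.5,0,0,-0.006],[0.604,0.06,0.6,0,0,-0.006],[0.604,0.06,0.65,0,0,-0.006],[0.604,0.06,0.65,0,0,-0.006]]'; python3 -m handwheel '[[0,0,0.03,0,0,0],[0,0,0.06,0,0,0],[0,0,0.08,0,0,0],[0,0,0.09,0,0,0],[0,0,0.1,0,0,0],[0,0,0.1,0,0,0]]'; python3 -m handwheel '[[0,0,0.004,0,0,0],[0,0,0.008,0,0,0],[0,0,0.008,0,0,0]]'
```

```text
time: 26.05
ee_pos: [0.4704, 0.2777, 0.0499]
ee_rot: [[-0.207, 0.978, -0.002], [0.978, 0.207, -0.001], [-0.001, -0.002, -1.0]]
wrist_force: [-0.8, -0.4, -6.3]
width: 0.0085
time: 26.65
ee_pos: [0.4706, 0.2785, 0.0308]
ee_rot: [[-0.208, 0.978, -0.0], [0.978, 0.208, -0.0], [-0.0, -0.0, -1.0]]
wrist_force: [-0.2, -0.1, -5.8]
width: 0.0086
time: 26.95
ee_pos: [0.4706, 0.2785, 0.0293]
ee_rot: [[-0.208, 0.978, -0.0], [0.978, 0.208, -0.0], [-0.0, -0.0, -1.0]]
wrist_force: [0.1, 0.3, -4.8]
width: 0.0086
```

```bash
python3 -m handwheel '[[0,0,0.003,0,0,0],[0,0,0.006,0,0,0],[0,0,0.006,0,0,0]]'; python3 -m handwheel '[[0,0,0.003,0,0,0],[0,0,0.003,0,0,0]]'
```

```text
time: 27.25
ee_pos: [0.4706, 0.2785, 0.0282]
ee_rot: [[-0.208, 0.978, 0.0], [0.978, 0.208, 0.0], [0.0, 0.0, -1.0]]
wrist_force: [-0.3, 1.0, -3.9]
width: 0.0087
time: 27.45
ee_pos: [0.4707, 0.2785, 0.0282]
ee_rot: [[-0.208, 0.978, 0.0], [0.978, 0.208, 0.001], [0.001, 0.0, -1.0]]
wrist_force: [-3.1, -0.6, 6.3]
width: 0.0087
```

Contact with the floor; release, retreat upward and check all.

```bash
python3 -m handwheel '[[0,0,0,0,0,0],[0,0,0,0,0,0],[0,0,0,0,0,0],[0,0,0,0,0,0]]' 45; python3 -m handwheel '[[0,0,-0.2,0,0,0],[0,0,-0.4,0,0,0],[0,0,-0.6,0,0,0],[0,0,-0.8,0,0,0],[0.3,0,-1,0,0,0],[0.6,0,-1,0,0,0],[0.9,0,-1,0,0,0],[0.9,0,-1,0,0,0],[0.9,0,-1,0,0,0]]'
python3 - <<'E'
from h import *
a=shot('scene','z1.png');b=shot('side','z2.png');print(manip.read_state()['time'])
for c in('scene','side'):
  for q in['pin','notch','bracket_disc','bracket_cross']:
    for r in manip.tip_of(c,q)[:3]: print(c,q,np.round(r['at'],3),round(r['p'],2))
A,B=cv2.imread('pics/z1.png'),cv2.imread('pics/z2.png')
cv2.imwrite('pics/z.png',np.hstack([cv2.resize(A[120:260,150:370],(396,252),interpolation=3),cv2.resize(B[120:320,170:360],(380,400),interpolation=3)[:252] if 0 else cv2.resize(B[130:320,140:370],(396,252),interpolation=3)]))
E
```

```text
time: 27.85
ee_pos: [0.4708, 0.2786, 0.0275]
ee_rot: [[-0.208, 0.978, 0.0], [0.978, 0.208, 0.0], [-0.0, 0.0, -1.0]]
wrist_force: [0.3, 0.3, 0.5]
width: 0.045
time: 28.75
ee_pos: [0.4298, 0.4614, 0.2264]
ee_rot: [[-0.217, 0.976, -0.001], [0.976, 0.217, 0.002], [0.002, -0.001, -1.0]]
wrist_force: [0.5, 1.2, -0.4]
width: 0.0451
28.85
scene pin [0.479 0.07  0.039] 0.41
scene notch [0.482 0.063 0.038] 0.82
scene bracket_disc [ 0.479 -0.294  0.006] 0.7
scene bracket_cross [0.467 0.28  0.007] 0.89
scene bracket_cross [ 0.31  -0.156 -0.001] 0.84
scene bracket_cross [0.351 0.096 0.002] 0.78
side pin [0.48  0.072 0.044] 0.47
side notch [0.485 0.072 0.038] 0.86
side bracket_disc [ 0.482 -0.299  0.002] 0.79
side bracket_cross [ 0.352  0.094 -0.001] 0.94
side bracket_cross [ 0.31  -0.155 -0.001] 0.61
side bracket_cross [0.47  0.28  0.007] 0.59
```

View pics/z.png

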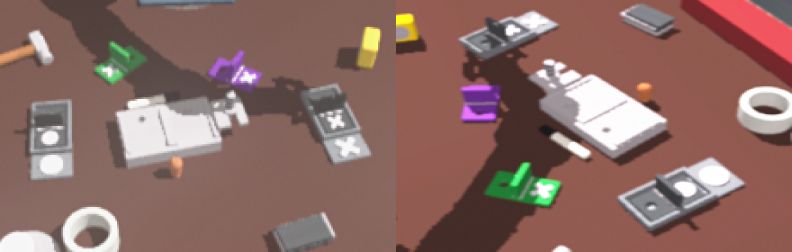

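```bash
python3 -c "
from rig import manip
print(manip.sign_off())"
```

```text
the job is handed in; nothing more can be done
None
```

The job is done and handed in. I drew the pin first and hung it at the back of the notch. Then I set the round-tag bracket in the pass nest and the cross-tag bracket in the reject nest. Both were lowered until they touched the floor before release. The last clock reading was about 29 s of the 64 s allowed.

**Last checks:** the final scene and side pictures show both brackets flat inside the rims and the pin upright in the notch. The nozzle, marker, tape roll and the green and purple look-alikes are where they were. The networks put the disc bracket at about (0.48, -0.296) and the cross bracket at about (0.469, 0.28). The fitted nest centres are (0.484, -0.295) and (0.471, 0.278). The pin shows at about (0.48, 0.07, 0.04).

**What disagreed:**
- **Nest positions:** the fixed cameras differed by 6–13 mm in x for the nests, so I refitted each nest from the wrist camera before placing.
- **Reject nest:** two wrist fits failed because the nest was cut off at the picture's edge; a third with the nest in full view was good.
- **Notch back wall:** it was reached about 2 mm deeper than I had measured, and I felt it as a contact of about 5 N.
- **Pictures:** I viewed 14 against the budget of 10, more than the one or two extra allowed.

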